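# Drive the fixture wedge tight on a blank flange

### The arm

A 6-joint arm with a two-finger parallel gripper is mounted at the origin on a cart in front of the work surface, level with it; the furniture and walls round the work are solid. World frame = base frame: x ahead of the robot, y to its left, z up, the work surface at z = 0. Lengths are in m, angles in rad, forces in N, time in s.
With the tool pointing down it reaches from about 0.275 to 0.75 m from the base axis. Payload 10.2 kg.
Tool frame: the origin (TCP) lies at the very end of the fingers, on their centre line; the grasp point (between the pads) lies 19 mm behind it (grasp_offset is the distance from the TCP to the grasp point, in m); x points along the fingers, y is the direction in which the jaws open and shut, and the axes are right-handed (so a half turn about x gives the same grasp; the last joint's range is limited). The gripper opens to 85 mm and grips with 20 to 120 N. Pads are 22 mm wide; open, the fingers measure 114 mm over their backs; the gripper's body (76 mm by 85 mm) begins 54 mm behind the grasp point. The pads swing forward as they close: fully open they stand 13 mm farther back than shut.
Start: joints at [-1.374, 0.313, 1.498, -0, 1.331, -0.223], TCP at [0.214, -0.479, 0.231] pointing down, gripper open.
Joint ranges: [-2.94, 2.94], [-0.97, 2.17], [0.19, 2.56], [-1.23, 4.37], [0.02, 3.11], [-2.88, 2.88]. Speed limits (rad/s): [2.39, 2.39, 3.01, 3.14, 3.14, 3.14].

### API

Orientations are given as a rotation vector (axis times angle).
In Python, from rig import * gives the robot as it stands.
- The arm moves only by the tool step_arm, never from a script. Its argument "plan" is a list of rows, each a list of 4 numbers: the shift along the tool's x, y, z in m, then the turn about the tool's x in rad. In form: [[dx, dy, dz, turn], ...]. A call has 1 to 20 rows; each row is the pose to reach, as a shift and turn from the pose commanded when the call began, along the tool's axes at that moment; what a row does not reach only later rows make up. A row lasts 1/8 s, in which the tool goes at most 62.5 mm and 10.7 degrees, less where a joint would pass 70% of its speed; a pose out of reach is approached as far as the arm can. A call with a gripper value outside its range is refused whole. "hand" is the finger opening in m, from 0 to 0.0854, set as the call begins (left out, the last holds). The fingers move at their own pace and stop on an object; "grip_force" is the grip in N (left out, the last holds). Time passes only in rows, so rows that repeat a pose let the fingers close. It gives the time, the measured TCP pose, the force and the opening at its end, in the units of the state.
- sense(): the state, without advancing time (a new reading comes with each control period).
- get_image(name): name is "scene" or "top"; returns a dict with "pixels" (400x640x3 uint8, blue, green, red), "fx", "fy", "cx", "cy" (pixels), "k1" (the pictures are not rectified: a ray, as slopes to the right and down, at radius r is drawn at 1 + k1 r^2 times it, then the intrinsics apply), "world_to_cam" (4x4, takes a point from world to camera coordinates). Camera axes: x right, y down, z forward; pixel columns grow to the right and rows downward; lengths in m; the calibration is good to about 2 mm. A picture is of the moment at which its call begins. There is no depth.
- sign_off(): hands the job in, once; it reports no verdict.
Trained networks look in a picture, given as the dict that the camera call returned (one of the last four; its "shot" number tells which), for a name from the list of things; names that differ only in an ending like _2 or _b are one class to them, and where a whole thing is asked for, a point or a joint stands for the part that bears it (a point fixed in the world has none). Each returns a list of dicts, best first, with "p" (0 to 1); they miss things now and then, are a little off and sometimes report something else, mostly with a low value. They report only what shows in the picture. A call takes as long as a camera call. They do not tell look-alikes from the thing itself.
- boxes_of(picture, name): "position" ([x, y, z] in m, in world coordinates, good to about 4 mm: the middle of the surface that is visible of it).
- masks_of(picture, name): "region" (400x640 bool, what is visible of it).
The state is a dict: "clock": time; "joints": joint angles; "qvel": joint speeds; "effort": joint torques, N m; "position": TCP position; "orientation": TCP orientation; "ft_force": force on the tool from outside, world axes, zero at the start; "ft_torque": the same for the moment, N m; "width": opening from 0.0 (shut) to 1.0 (fully open).
Only numpy, scipy, OpenCV 4.12 (cv2) and the standard library are available. Lean on these libraries where they do the work, as an engineer would, in place of code of your own. Each camera call takes 0.05 s, during which the arm holds its last target. There are 200 camera calls.

### The job

A round blank flange lies loose in the wedge fixture and must be clamped there so that its sealing face can be dressed. Pick up the mallet and drive the sliding wedge in with separate light taps on its thick end, drawing the mallet back between taps, until a tap no longer moves it and its jaw holds the flange tight and fully home in the V-stop. Touch the wedge with nothing but the mallet and the flange not at all, and do not hit hard; then lay the mallet flat on the bench clear of the fixture, leaving the other things where they are.

Things in the scene. Friction and masses are not known exactly. Their poses are not given: they have to be found in the camera images.
- fixture: Fixed wedge fixture: aluminium plate 20 mm thick, flat on the bench. Origin on the bench; x across it (away from the robot), y along the wedge (to the robot's left), z up. Plate from x -85 to +105, y -100 to +50 mm. A dark rail with keeper strip (top 47.5 mm above the bench, x -80 to -42 mm, as long as the plate) holds the wedge at the near side. The wedge is driven along -y of this frame.
- v_stop: Dark steel V-stop, 20 mm tall, screwed on the plate through slots at the far side, so its distance from the rail differs from job to job by some mm; its 90 degree V opens towards the jaw. Axes as the fixture's. Origin on the plate, 20 mm above the bench, straight under the centre of a flange that is fully home. Its raised seat, 10 mm thick, carries the flange.
- flange_home (a point): Point on the seat of the V-stop, 30 mm above the bench: where the origin of the flange is when it is fully home, against both flanks of the V.
- flange: Loose blank steel flange, a disc 70 mm across and 13 mm thick, 0.31 kg, lying flat on the seat; origin at the centre of its underside. At the start it lies 2 to 4 mm short of home, towards the jaw, which does not touch it yet and will push it home.
- wedge: Bright steel wedge 150 mm long, 22 mm tall, 10 mm thick at the thin end, 40 mm at the thick end (taper 1:5), 0.5 kg, beside the rail; its thick end sticks out to the robot's left. It is captive and only slides along y of the fixture, 70 mm at most; it needs about 8 N to slide when free and stays where it is left. Axes as the fixture's; origin on its underside, on the rail face, half-way along.
- jaw: Dark steel sliding jaw, 60 mm wide (y), 20 mm tall, between wedge and flange. Its slanting back rides on the wedge's slanting face: for each 5 mm that the wedge advances, the jaw moves 1 mm along +x of the fixture. Its flat front face pushes the flange into the V-stop. Axes as the fixture's; origin on the plate, 20 mm above the bench, in the middle of the front face.
- wedge_head (a point): Centre of the flat thick end face of the wedge (40 mm wide, 22 mm tall, 31 mm above the bench): the face to strike, looking along +y of the fixture. It advances 25 to 60 mm until the wedge is tight and is then still at least 10 mm outside the plate's edge. At the end the resistance rises steeply within 1 or 2 mm; a tap that is stopped at 15 to 25 N seats it tight, over 110 N is hard.
- mallet: Soft-faced mallet, about 0.45 kg, lying flat, 207 mm long. Origin on the bench under the middle of its head: a cylinder of 34 mm diameter, 96 mm long along y of its frame, a flat white face at either end, 48 mm from the middle. The handle points to -x, level, centre line 17 mm above the bench: shank 20 mm wide, 22 mm tall from 25 to 94 mm from the middle, then a black grip 26 mm wide to 190 mm.
- mallet_head (a point): Centre of the mallet's head, 17 mm above its underside.
- mallet_grip (a point): Point on the centre line of the mallet's shank, 45 mm from the middle of the head, near the balance point: the place to hold it, across the shank (20 mm wide).
- tape_roll: Bystander: roll of beige tape lying flat, 96 mm across, 25 mm tall; origin at the centre of its underside.
- gasket_pack: Bystander: pack of copper gasket rings, 49 mm across, 10 mm tall; origin at the centre of its underside.
- open_spanner: Bystander: steel spanner 150 mm long, 8 mm thick; origin at the centre of its underside.
Things that resemble listed ones, but are neither listed nor needed, are in the scene too. There is more than one size of the flange; the one meant has the size given above.

How it is judged:
On the way, in this order (a step that is already met when the one before it is completed fails the run):
1. the mallet is picked up off the bench (height (world z) of mallet_head above 0.024 m), for 0.1 s.
2. a tap lands on the wedge (contact force between mallet and wedge above 3 N).
3. the mallet is drawn back off the wedge by more than about 10 mm (distance between mallet_head and wedge_head above 0.058 m and contact force between mallet and wedge below 0.2 N), for 0.1 s.
4. another tap lands on the wedge (contact force between mallet and wedge above 3 N).
At the end, for the whole second after the job is handed in: The wedge stays tight by itself: its jaw presses on the flange with more than 12 N, the flange is within 1.5 mm of its home in the V-stop and flat (within 0.05 rad), and the mallet lies flat (within 0.1 rad) and still on the bench, its head's middle more than 80 mm from the wedge's thick end (contact force between jaw and flange above 12 N and horizontal distance between flange and flange_home below 0.0015 m and angle between flange's own z axis and vertical below 0.05 rad and height (world z) of mallet_head below 0.022 m and angle between mallet's own z axis and vertical below 0.1 rad and horizontal distance between mallet_head and wedge_head above 0.08 m and linear speed of mallet below 0.02 m/s and linear speed of flange below 0.01 m/s); the robot touches nothing.
It fails at once if the robot itself touches the wedge, the jaw or the flange (contact force between any of the fingers, the arm and wedge above 1 N or contact force between any of the fingers, the arm and flange above 1 N or contact force between any of the fingers, the arm and jaw above 1 N).
It fails at once if the mallet touches the flange (contact force between mallet and flange above 1 N).
It fails at once if the wedge is hit hard, with more than 110 N (contact force between mallet and wedge above 110 N).
It fails at once if a bystander is pushed more than 20 mm from its place (distance of any of tape_roll, gasket_pack, open_spanner from where it was at the start of the episode above 0.02 m).
It also fails if it takes over 51 s, if anything falls off the work surface, if the arm or the gripper's body presses on something with over 40 N, if the wrist force passes 120 N, or if a joint passes its speed limit or range.

## Working session

There is one attempt and no reset: what is moved stays moved. The work goes in short steps, Python scripts to look and compute and a tool call to move; the robot and the scene stay as the last step left them, time stands still between calls to the robot, and variables do not carry over. Pictures are saved under pics/ and viewed, about 8 in all and at most 12, crops included, and the job is handed in when it is done.

Besides the shell and the picture viewer there is one more tool, called after "Call:" by a JSON object that holds its "api" and its "payload", one argument or row to a line. step_arm: Moves the arm, as the interface text tells. Its arguments: {"type":"object","properties":{"plan":{"type":"array"},"hand":{"type":"number"},"grip_force":{"type":"number"}},"required":["plan"]}

```bash
mkdir -p pics; cat > h.py <<'E'
from rig import *
import numpy as np, cv2
from scipy.spatial.transform import Rotation as R
def ray(im,u,v):
    x=np.array([(u-im["cx"])/im["fx"],(v-im["cy"])/im["fy"]]);d=x.copy()
    for _ in range(20): d=x/(1+im["k1"]*(d@d))
    W=np.array(im["world_to_cam"]);r=W[:3,:3].T@np.array([d[0],d[1],1]);return -W[:3,:3].T@W[:3,3],r
def px2w(im,u,v,z):
    c,r=ray(im,u,v);return c+r*(z-c[2])/r[2]
def w2px(im,p):
    W=np.array(im["world_to_cam"]);q=W[:3,:3]@np.array(p)+W[:3,3];d=q[:2]/q[2];d=d*(1+im["k1"]*(d@d))
    return d[0]*im["fx"]+im["cx"],d[1]*im["fy"]+im["cy"]
E
python3 - <<'E'
from h import *
print(sense())
for n in("top","scene"):
    im=get_image(n);cv2.imwrite(f"pics/{n}0.png",im["pixels"])
    print(n,im["k1"],im["fx"],np.round(im["world_to_cam"],3).tolist())
    for t in("wedge","wedge_head","mallet","mallet_head","mallet_grip","flange","jaw","v_stop","tape_roll","gasket_pack","open_spanner","fixture"):
        print(t,[(round(b["p"],2),np.round(b["position"],3).tolist(),[int(a) for a in w2px(im,b["position"])]) for b in boxes_of(im,t)][:3])
E
```

```text
{'clock': 0.0, 'joints': array([-1.37442214e+00,  3.13465914e-01,  1.49844722e+00,  3.11527608e-06,
        1.33097931e+00, -2.23391581e-01]), 'qvel': array([ 1.00991191e-03, -1.29136262e-03,  2.21669165e-06,  8.27504115e-04,
       -1.46970452e-03,  2.65730714e-04]), 'effort': array([ 3.70919706e-04, -4.12268472e+01, -2.59742385e+01, -1.42543554e-04,
        4.12996887e-03,  1.37951935e-05]), 'position': array([ 0.21390457, -0.47916815,  0.23072311]), 'orientation': array([ 1.99042071,  0.42531661, -1.99037882]), 'ft_force': array([0.63067089, 0.07403411, 0.44361668]), 'ft_torque': array([ 0.02389078,  0.02746864, -0.02114842]), 'width': 1.0020925112906611}
top 0.009202921363901736 376.62440685632725 [[0.015, -1.0, -0.01, -0.071], [-0.984, -0.013, -0.175, 0.543], [0.175, 0.013, -0.984, 0.904], [0.0, 0.0, 0.0, 1.0]]
wedge [(0.89, [0.587, 0.043, 0.043], [276, 185])]
wedge_head [(0.69, [0.579, 0.041, 0.046], [276, 188]), (0.25, [0.479, -0.315, 0.01], [414, 231])]
mallet [(0.85, [0.488, 0.28, 0.028], [183, 223]), (0.73, [0.58, 0.043, 0.042], [276, 188])]
mallet_head [(0.95, [0.494, 0.27
[... 1069 characters left out ...]
mallet_head [(0.47, [0.531, 0.266, 0.026], [256, 179])]
mallet_grip [(0.64, [0.528, 0.268, 0.029], [255, 178]), (0.57, [0.582, 0.06, 0.036], [309, 191])]
flange [(0.9, [0.388, -0.097, 0.018], [297, 238]), (0.72, [0.613, -0.271, 0.012], [399, 235]), (0.72, [0.573, -0.035, 0.038], [329, 202])]
jaw [(0.71, [0.531, -0.061, 0.029], [325, 212]), (0.58, [0.573, -0.039, 0.038], [330, 203])]
v_stop []
tape_roll [(0.77, [0.673, 0.264, 0.018], [288, 170])]
gasket_pack [(0.76, [0.476, -0.329, 0.006], [385, 265])]
open_spanner [(0.52, [0.66, -0.39, 0.008], [445, 247]), (0.52, [0.531, 0.269, 0.025], [255, 179]), (0.48, [0.581, 0.06, 0.036], [309, 192])]
fixture [(0.67, [0.572, -0.038, 0.037], [329, 203])]
```

View pics/top0.png

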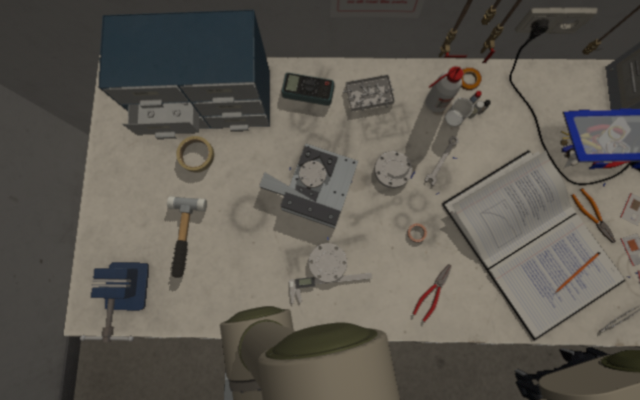

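View pics/scene0.png

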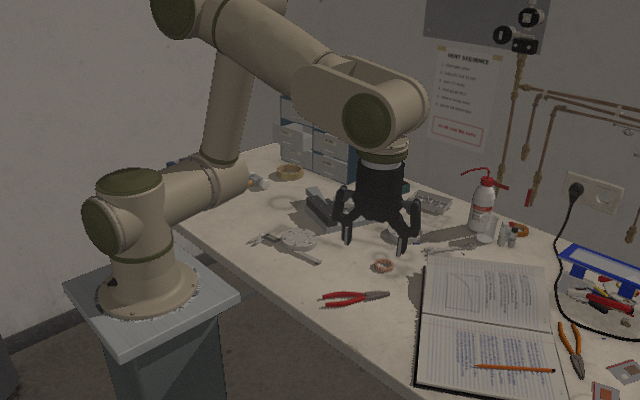

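Top view: the mallet is at (183,225), with its head at (186,204). The fixture is at (312,185) with the wedge end at (263,187). Three flange-like discs show, at (312,172), (327,264) and (393,169); the one in the fixture is meant. Next is an enlarged crop to measure from.

```bash
python3 - <<'E'
from h import *
im=get_image("top");np.save("top0.npy",im["pixels"])
c=im["pixels"][140:290,160:360];cv2.imwrite("pics/crop0.png",cv2.resize(c,None,fx=4,fy=4,interpolation=cv2.INTER_CUBIC))
for n in("mallet","wedge","mallet_head","wedge_head"):
    for b in masks_of(im,n)[:1]:
        m=b["region"];v,u=np.nonzero(m);print(n,b["p"],m.sum(),u.min(),u.max(),v.min(),v.max(),cv2.minAreaRect(np.c_[u,v].astype(np.float32)))
E
```

```text
mallet 0.87 1360 166 207 196 277 ((186.5, 236.5), (81.0, 41.0), 90.0)
wedge 0.82 489 259 309 174 199 ((283.79998779296875, 191.3999786376953), (51.87677764892578, 15.20526123046875), 26.56505012512207)
mallet_head 0.94 1290 166 206 195 277 ((186.0, 236.0), (82.0, 40.0), 90.0)
wedge_head 0.55 447 258 303 174 196 ((281.0, 189.49998474121094), (45.16857147216797, 16.099689483642578), 26.56505012512207)
```

View pics/crop0.png

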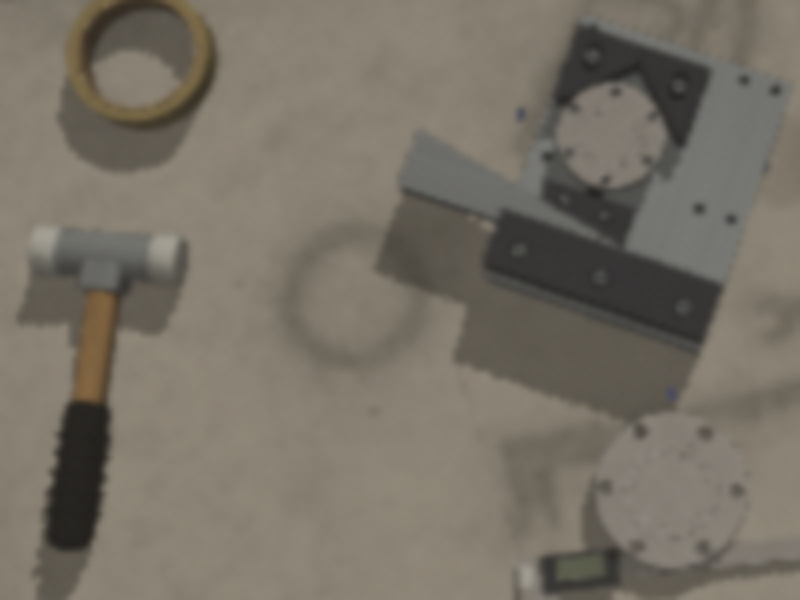

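```bash
python3 - <<'E'
from h import *
im=get_image("top")
f=lambda x,y,z:px2w(im,160+(x+.5)/4-.5,140+(y+.5)/4-.5,z)
for n,x,y,z in [("headL",30,250,.017),("headR",187,258,.017),("neck",100,290,.02),("shank94",90,402,.02),("gripend",68,548,.017),
 ("keepTL",505,210,.0475),("keepBL",487,268,.0475),("keepTR",722,285,.0475),("keepBR",702,343,.0475),
 ("wTfar",420,130,.042),("wTnear",401,187,.042),("wrail",497,217,.042),("flange",611,135,.043),("flL",556,135,.043),("flR",667,135,.043),("plateFR",790,85,.02),("plateFL",583,20,.02)]:
    print(n,np.round(f(x,y,z)*1000,1))
W=np.array(im["world_to_cam"]);print(-W[:3,:3].T@W[:3,3])
E
```

```text
headL [544.8 331.   17. ]
headR [540.9 227.9  17. ]
neck [518.6 282.   20. ]
shank94 [446.  282.8  20. ]
gripend [354.2 290.5  17. ]
keepTL [569.4  17.9  47.5]
keepBL [531.9  28.2  47.5]
keepTR [ 523.  -120.1   47.5]
keepBR [ 486.2 -107.8   47.5]
wTfar [622.5  75.   42. ]
wTnear [584.7  85.7  42. ]
wrail [565.9  23.5  42. ]
flange [620.4 -48.4  43. ]
flL [620. -13.  43.]
flR [620.9 -84.5  43. ]
plateFR [ 661.9 -165.7   20. ]
plateFL [705.3 -27.6  20. ]
[ 0.37741564 -0.07569658  0.98442872]
```

The mallet head's middle is at about (543,281) mm with yaw -2.7°, and its length of about 190 mm from the head to the grip end agrees. The fixture's yaw is about -18°. The wedge head is at about (604,80) mm. Next I work out the shifts in tool axes.

```bash
cat >> h.py <<'E'
def mv(p,yaw=None):
    "shift in tool axes + turn about tool x so tool y lies along world heading (yaw+90)"
    s=sense();M=R.from_rotvec(s["orientation"]).as_matrix()
    d=M.T@(np.array(p)-s["position"]);t=None
    if yaw is not None:
        y=M.T@np.array([-np.sin(yaw),np.cos(yaw),0]);t=np.arctan2(y[2],y[1])
    print("shift",np.round(d,4),"turn",t,"alt",None if t is None else t-np.sign(t)*np.pi)
E
python3 - <<'E'
from h import *
print(np.round(R.from_rotvec(sense()["orientation"]).as_matrix(),3))
mv([.501,.283,.12],np.radians(-2.7))
mv([.501,.283,.003])
E
```

```text
[[-0.     0.408 -0.913]
 [-0.    -0.913 -0.408]
 [-1.    -0.     0.   ]]
shift [ 0.1113 -0.5792 -0.5729] turn -2.674656543275434 alt 0.466936110314359
shift [ 0.2283 -0.5792 -0.5729] turn None alt None
```

Call:
{"api": "step_arm", "payload": {
  "plan": [
    [0,-0.04,-0.04,0.035],
    [0.01,-0.08,-0.08,0.07],
    [0.02,-0.12,-0.12,0.1],
    [0.03,-0.16,-0.16,0.135],
    [0.04,-0.2,-0.2,0.17],
    [0.05,-0.24,-0.24,0.2],
    [0.06,-0.28,-0.28,0.235],
    [0.07,-0.32,-0.32,0.27],
    [0.08,-0.36,-0.36,0.3],
    [0.09,-0.4,-0.4,0.335],
    [0.1,-0.44,-0.44,0.37],
    [0.11,-0.48,-0.48,0.4],
    [0.111,-0.52,-0.52,0.435],
    [0.111,-0.56,-0.555,0.467],
    [0.111,-0.579,-0.573,0.467],
    [0.111,-0.579,-0.573,0.467],
    [0.111,-0.579,-0.573,0.467]
  ],
  "hand": 0.0854,
  "grip_force": 120
}}

```text
clock: 3.72
position: [0.501, 0.2822, 0.1202]
orientation: [-2.197, 0.053, 2.198]
ft_force: [0.4, -0.8, -0.3]
width: 0.999
```

```bash
python3 - <<'E'
from h import *
mv([.501,.283,.003],np.radians(-2.7))
im=get_image("top");cv2.imwrite("pics/a1.png",cv2.resize(im["pixels"][140:290,130:330],None,fx=4,fy=4,interpolation=cv2.INTER_CUBIC))
print(w2px(im,sense()["position"]))
E
```

```text
shift [ 0.1172 -0.0009 -0.    ] turn 3.141162067198364 alt -0.00043058639142889987
(np.float64(168.58289921741707), np.float64(213.1021929157021))
```

View pics/a1.png

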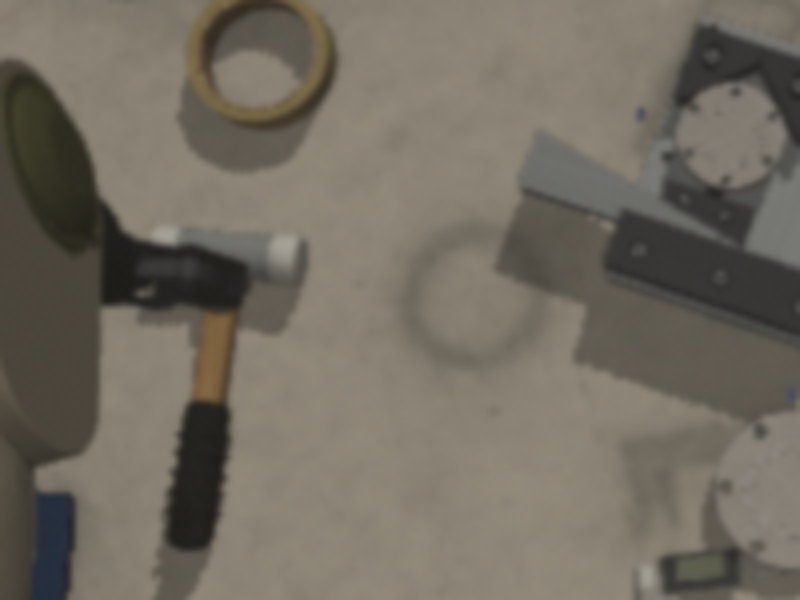

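The gripper is over the shank, just behind the head at about (225,280) in the crop, and nothing is in the way. I'll go down and close.

Call:
{"api": "step_arm", "payload": {
  "plan": [
    [0.04,0,0,0],
    [0.08,0,0,0],
    [0.105,0,0,0],
    [0.116,0,0,0],
    [0.116,0,0,0]
  ]
}}

```text
clock: 4.4
position: [0.5013, 0.2824, 0.0045]
orientation: [-2.197, 0.053, 2.197]
ft_force: [-0.5, -0.3, 0.5]
width: 0.996
```

Call:
{"api": "step_arm", "payload": {
  "plan": [
    [0,0,0,0],
    [0,0,0,0],
    [0,0,0,0],
    [0,0,0,0],
    [0,0,0,0],
    [0,0,0,0]
  ],
  "hand": 0.0,
  "grip_force": 120
}}

```text
clock: 5.15
position: [0.5015, 0.2829, 0.0051]
orientation: [-2.198, 0.052, 2.196]
ft_force: [-1.5, -1.9, 6.7]
width: 0.205
```

Call:
{"api": "step_arm", "payload": {
  "plan": [
    [-0.01,0,0,0],
    [-0.03,0,0,0],
    [-0.05,0,0,0],
    [-0.06,0,0,0],
    [-0.06,0,0,0]
  ]
}}

```text
clock: 5.78
position: [0.5012, 0.2829, 0.0645]
orientation: [-2.198, 0.052, 2.197]
ft_force: [-0.2, 0.1, -5.9]
width: 0.21
```

```bash
python3 - <<'E'
from h import *
s=sense();print(s["position"],s["width"],s["ft_force"],s["ft_torque"])
im=get_image("top");cv2.imwrite("pics/a2.png",cv2.resize(im["pixels"][140:290,130:330],None,fx=4,fy=4,interpolation=cv2.INTER_CUBIC))
E
```

```text
[0.50123338 0.28287574 0.06453033] 0.2096351760854961 [-0.1821036   0.10472323 -5.9018356 ] [0.00837838 0.12331266 0.00347135]
```

View pics/a2.png

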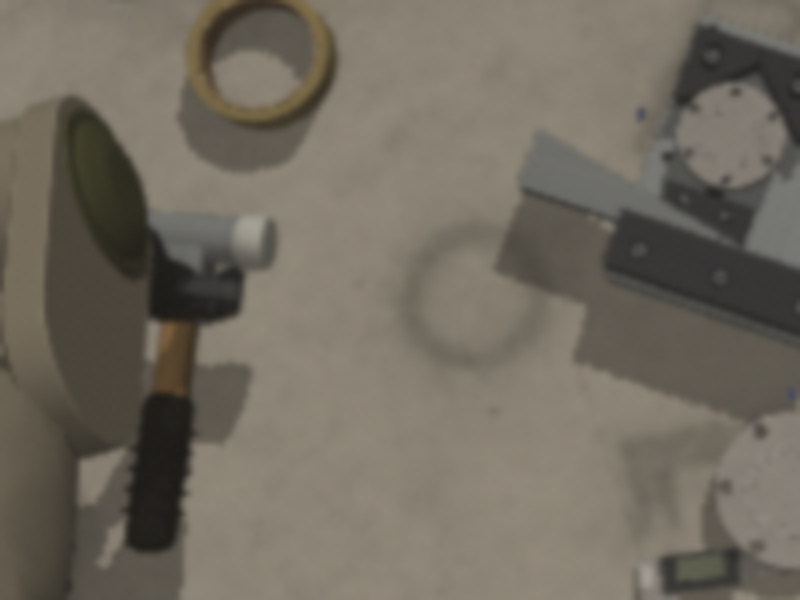

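The mallet is held level and off the bench. Next is the pre-strike pose: face about 17 mm off the wedge, yaw -18°.

```bash
python3 - <<'E'
from h import *
im=get_image("top");print("Rface",px2w(im,130+272.5/4-.5,140+243.5/4-.5,.0765), "exp", [.5012+.042-.048*np.sin(np.radians(2.7)),.2829-.002-.048])
mv([.584,.155,.065],np.radians(-18))
mv([.584,.155,.019],np.radians(-18))
E
```

```text
Rface [0.53988225 0.23133733 0.0765    ] exp [np.float64(0.5409388903659371), 0.2329]
shift [-0.0016  0.1236 -0.0892] turn -2.874669831868891 alt 0.2669228217209021
shift [ 0.0444  0.1236 -0.0893] turn -2.874669831868891 alt 0.2669228217209021
```

Call:
{"api": "step_arm", "payload": {
  "plan": [
    [0,0.02,-0.015,0.04],
    [0,0.045,-0.03,0.09],
    [0,0.07,-0.05,0.14],
    [0,0.095,-0.07,0.2],
    [0,0.115,-0.083,0.25],
    [0,0.1236,-0.0893,0.267],
    [0.02,0.1236,-0.0893,0.267],
    [0.04,0.1236,-0.0893,0.267],
    [0.045,0.1236,-0.0893,0.267],
    [0.045,0.1236,-0.0893,0.267]
  ]
}}

```text
clock: 7.12
position: [0.5845, 0.1555, 0.0195]
orientation: [-2.052, 0.324, 2.052]
ft_force: [-0.4, -0.7, -4.9]
width: 0.207
```

```bash
python3 - <<'E'
from h import *
s=sense();print(s["position"],s["ft_force"],s["ft_torque"],np.round(R.from_rotvec(s["orientation"]).as_matrix(),3).tolist())
im=get_image("top");cv2.imwrite("pics/a3.png",cv2.resize(im["pixels"][140:240,210:340],None,fx=6,fy=6,interpolation=cv2.INTER_CUBIC))
E
```

```text
[0.58451494 0.15551248 0.01946645] [-0.39523866 -0.70892179 -4.90970716] [0.01430661 0.13081856 0.00827599] [[-0.0, -0.309, -0.951], [0.0, -0.951, 0.309], [-1.0, -0.0, 0.0]]
```

View pics/a3.png

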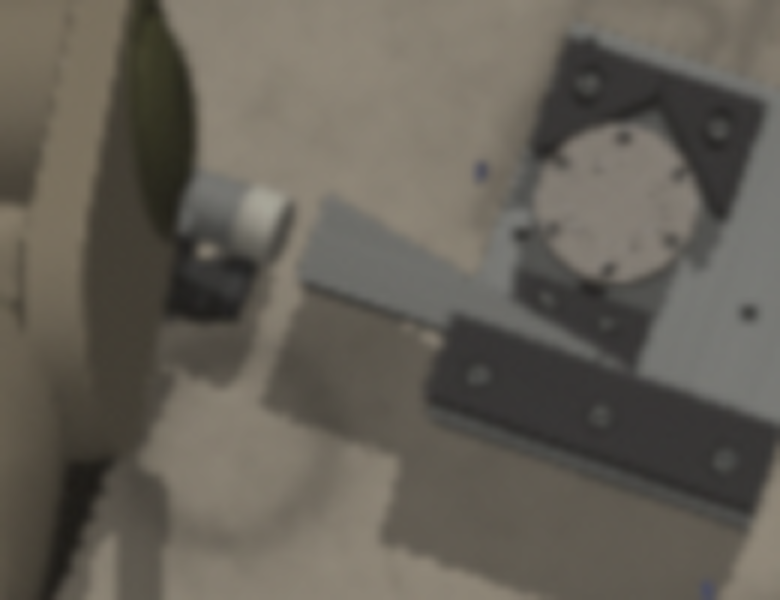

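The mallet face at (275,222) lines up squarely with the wedge end at (316,240), and striking is along tool +y. First gentle tap.

Call:
{"api": "step_arm", "payload": {
  "plan": [
    [0,0.005,0,0],
    [0,0.01,0,0],
    [0,0.013,0,0],
    [0,0.016,0,0],
    [0,0.019,0,0],
    [0,0.022,0,0],
    [0,0.025,0,0]
  ]
}}

```text
clock: 8.05
position: [0.5771, 0.1325, 0.0196]
orientation: [-2.052, 0.322, 2.05]
ft_force: [1.8, 8.2, -4.4]
width: 0.204
```

Call:
{"api": "step_arm", "payload": {
  "plan": [
    [0,-0.01,0,0],
    [0,-0.02,0,0],
    [0,-0.02,0,0],
    [0,-0.02,0,0]
  ]
}}

```text
clock: 8.55
position: [0.583, 0.1504, 0.0192]
orientation: [-2.052, 0.325, 2.052]
ft_force: [0.0, -0.1, -6.0]
width: 0.208
```

```bash
cat > look.py <<'E'
from h import *
import sys
im=get_image("top");b=masks_of(im,"wedge")
# wedge end edge along the wedge axis: bright/shade profile, compare via template of end-corner to initial picture
print(sense()["position"],sense()["ft_force"])
for b in b[:1]:
    v,u=np.nonzero(b["region"]);P=np.array([px2w(im,a,c,.042) for a,c in zip(u,v)]);yf=P[:,:2]@[.309,.951];print("wedge y_f max",np.percentile(yf,[98,100]),b["p"])
cv2.imwrite(sys.argv[1],cv2.resize(im["pixels"][140:240,210:340],None,fx=6,fy=6,interpolation=cv2.INTER_CUBIC))
E
python3 look.py pics/a4.png
```

```text
[0.58298463 0.15018399 0.01923578] [ 0.10656665 -0.02866192 -5.13249034]
wedge y_f max [0.25474308 0.25669938] 0.82
```

Call:
{"api": "step_arm", "payload": {
  "plan": [
    [0,0.008,0,0],
    [0,0.014,0,0],
    [0,0.018,0,0],
    [0,0.021,0,0],
    [0,0.024,0,0],
    [0,0.027,0,0],
    [0,0.03,0,0],
    [0,0.033,0,0]
  ]
}}

```text
clock: 9.65
position: [0.5731, 0.1201, 0.0195]
orientation: [-2.052, 0.322, 2.05]
ft_force: [2.1, 8.2, -6.5]
width: 0.209
```

Call:
{"api": "step_arm", "payload": {
  "plan": [
    [0,-0.008,0,0],
    [0,-0.016,0,0],
    [0,-0.016,0,0],
    [0,-0.016,0,0]
  ]
}}

```text
clock: 10.15
position: [0.5777, 0.1342, 0.0192]
orientation: [-2.052, 0.325, 2.052]
ft_force: [-0.5, -0.8, -4.8]
width: 0.209
```

```bash
python3 look.py pics/a5.png
```

```text
[0.57774354 0.13407643 0.01926003] [-0.20741109  0.58843322 -5.66736514]
```

View pics/a5.png

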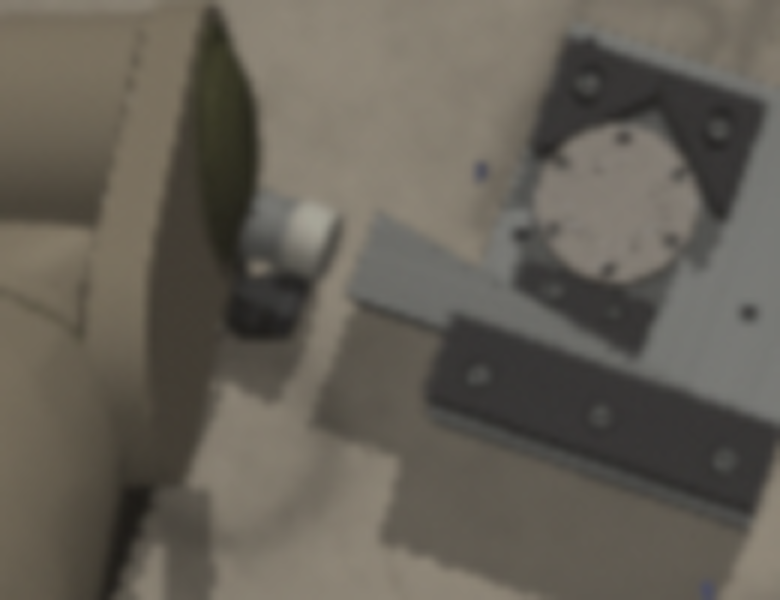

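The wedge has advanced about 21 mm: its end went from (316,240) to (365,257). The jaw is closing on the flange, which hasn't moved. Smaller taps from here.

Call:
{"api": "step_arm", "payload": {
  "plan": [
    [0,0.007,0,0],
    [0,0.013,0,0],
    [0,0.016,0,0],
    [0,0.018,0,0],
    [0,0.02,0,0],
    [0,0.022,0,0],
    [0,0.024,0,0]
  ]
}}

```text
clock: 11.12
position: [0.5705, 0.1125, 0.0194]
orientation: [-2.052, 0.323, 2.05]
ft_force: [1.8, 8.7, -6.5]
width: 0.205
```

Call:
{"api": "step_arm", "payload": {
  "plan": [
    [0,0.002,0,0],
    [0,0.004,0,0]
  ]
}}

```text
clock: 11.38
position: [0.5693, 0.1086, 0.0194]
orientation: [-2.052, 0.323, 2.05]
ft_force: [2.0, 8.3, -6.9]
width: 0.205
```

Call:
{"api": "step_arm", "payload": {
  "plan": [
    [0,-0.008,0,0],
    [0,-0.014,0,0],
    [0,-0.014,0,0],
    [0,-0.014,0,0]
  ]
}}

```text
clock: 11.88
position: [0.5734, 0.1209, 0.0192]
orientation: [-2.052, 0.325, 2.052]
ft_force: [-0.0, 0.3, -4.7]
width: 0.206
```

Call:
{"api": "step_arm", "payload": {
  "plan": [
    [0,0.006,0,0],
    [0,0.012,0,0],
    [0,0.014,0,0],
    [0,0.015,0,0],
    [0,0.016,0,0],
    [0,0.017,0,0]
  ]
}}

```text
clock: 12.62
position: [0.5684, 0.1057, 0.0194]
orientation: [-2.052, 0.323, 2.05]
ft_force: [2.0, 8.7, -6.9]
width: 0.208
```

Call:
{"api": "step_arm", "payload": {
  "plan": [
    [0,0.001,0,0],
    [0,0.002,0,0],
    [0,0.003,0,0],
    [0,0.004,0,0]
  ]
}}

```text
clock: 13.12
position: [0.5671, 0.102, 0.0194]
orientation: [-2.052, 0.323, 2.05]
ft_force: [2.5, 8.5, -6.7]
width: 0.207
```

Call:
{"api": "step_arm", "payload": {
  "plan": [
    [0,-0.008,0,0],
    [0,-0.014,0,0],
    [0,-0.014,0,0],
    [0,-0.014,0,0]
  ]
}}

```text
clock: 13.62
position: [0.5712, 0.1141, 0.0192]
orientation: [-2.052, 0.325, 2.052]
ft_force: [0.2, 0.3, -5.8]
width: 0.205
```

```bash
python3 look.py pics/a6.png
```

```text
[0.57126162 0.1140722  0.01925338] [ 0.03588888  0.5012404  -5.32943507]
wedge y_f max [0.22226442 0.22389708] 0.62
```

View pics/a6.png

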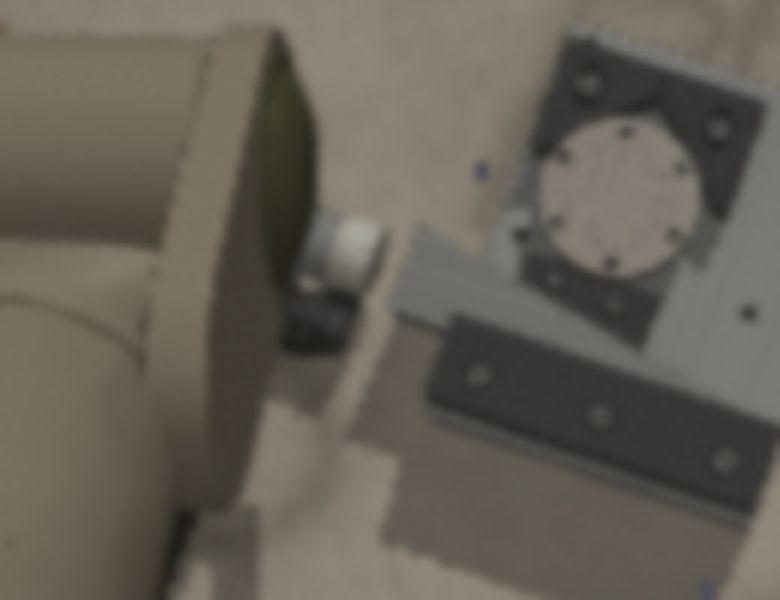

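The flange has moved about 3 mm towards the V (centre now at (621,196)) and the resistance is still free sliding. Finer taps now.

Call:
{"api": "step_arm", "payload": {
  "plan": [
    [0,0.007,0,0],
    [0,0.012,0,0],
    [0,0.0135,0,0],
    [0,0.0145,0,0],
    [0,0.0155,0,0],
    [0,0.0165,0,0]
  ]
}}

```text
clock: 14.48
position: [0.5665, 0.1001, 0.0194]
orientation: [-2.052, 0.322, 2.05]
ft_force: [1.9, 12.6, -6.6]
width: 0.202
```

Call:
{"api": "step_arm", "payload": {
  "plan": [
    [0,0.001,0,0],
    [0,0.002,0,0]
  ]
}}

```text
clock: 14.72
position: [0.5659, 0.0986, 0.0195]
orientation: [-2.052, 0.321, 2.049]
ft_force: [3.8, 15.6, -6.5]
width: 0.208
```

Call:
{"api": "step_arm", "payload": {
  "plan": [
    [0,0.001,0,0],
    [0,0.002,0,0]
  ]
}}

```text
clock: 14.98
position: [0.5654, 0.0972, 0.0195]
orientation: [-2.052, 0.32, 2.049]
ft_force: [4.3, 17.4, -6.5]
width: 0.205
```

The resistance is rising, now about 18 N. I'll draw back and tap again.

Call:
{"api": "step_arm", "payload": {
  "plan": [
    [0,-0.009,0,0],
    [0,-0.016,0,0],
    [0,-0.016,0,0],
    [0,-0.016,0,0]
  ]
}}

```text
clock: 15.48
position: [0.5698, 0.1097, 0.0192]
orientation: [-2.052, 0.325, 2.052]
ft_force: [0.4, 0.5, -5.9]
width: 0.204
```

Call:
{"api": "step_arm", "payload": {
  "plan": [
    [0,0.007,0,0],
    [0,0.012,0,0],
    [0,0.014,0,0],
    [0,0.015,0,0],
    [0,0.016,0,0],
    [0,0.017,0,0]
  ]
}}

```text
clock: 16.23
position: [0.5652, 0.0963, 0.0195]
orientation: [-2.052, 0.32, 2.048]
ft_force: [5.0, 20.2, -7.4]
width: 0.21
```

Call:
{"api": "step_arm", "payload": {
  "plan": [
    [0,0.001,0,0],
    [0,0.0015,0,0]
  ]
}}

```text
clock: 16.48
position: [0.5648, 0.0953, 0.0196]
orientation: [-2.052, 0.319, 2.048]
ft_force: [5.5, 23.1, -8.6]
width: 0.206
```

Call:
{"api": "step_arm", "payload": {
  "plan": [
    [0,0.001,0,0],
    [0,0.002,0,0],
    [0,0.002,0,0]
  ]
}}

```text
clock: 16.85
position: [0.5642, 0.0938, 0.0196]
orientation: [-2.052, 0.318, 2.048]
ft_force: [6.0, 24.4, -7.0]
width: 0.205
```

Call:
{"api": "step_arm", "payload": {
  "plan": [
    [0,-0.01,0,0],
    [0,-0.018,0,0],
    [0,-0.018,0,0],
    [0,-0.018,0,0]
  ]
}}

```text
clock: 17.35
position: [0.5691, 0.1072, 0.0192]
orientation: [-2.051, 0.326, 2.052]
ft_force: [-1.1, -0.8, -5.5]
width: 0.209
```

```bash
python3 look.py pics/a7.png
```

```text
[0.56908647 0.10719734 0.01927234] [-0.65782468  0.22664097 -5.23946525]
wedge y_f max [0.21829424 0.21993554] 0.87
```

View pics/a7.png

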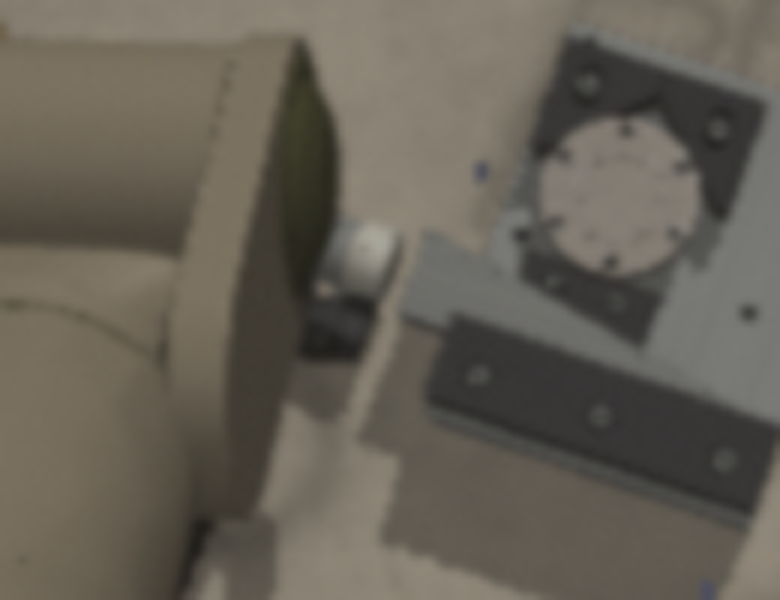

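The flange sits against both V flanks and the wedge has barely moved since the last picture. One more tap, stopping at about 25 N, to confirm it no longer moves.

Call:
{"api": "step_arm", "payload": {
  "plan": [
    [0,0.006,0,0],
    [0,0.01,0,0],
    [0,0.012,0,0],
    [0,0.013,0,0]
  ]
}}

```text
clock: 17.95
position: [0.5655, 0.0974, 0.0195]
orientation: [-2.052, 0.32, 2.049]
ft_force: [4.1, 17.4, -7.1]
width: 0.209
```

Call:
{"api": "step_arm", "payload": {
  "plan": [
    [0,0.001,0,0],
    [0,0.002,0,0]
  ]
}}

```text
clock: 18.2
position: [0.565, 0.096, 0.0195]
orientation: [-2.052, 0.319, 2.048]
ft_force: [5.7, 20.4, -6.4]
width: 0.205
```

Call:
{"api": "step_arm", "payload": {
  "plan": [
    [0,0.001,0,0],
    [0,0.002,0,0]
  ]
}}

```text
clock: 18.45
position: [0.5645, 0.0946, 0.0196]
orientation: [-2.052, 0.318, 2.048]
ft_force: [5.1, 23.4, -7.9]
width: 0.204
```

Call:
{"api": "step_arm", "payload": {
  "plan": [
    [0,0.001,0,0],
    [0,0.002,0,0]
  ]
}}

```text
clock: 18.7
position: [0.564, 0.0933, 0.0196]
orientation: [-2.052, 0.317, 2.047]
ft_force: [6.3, 26.2, -7.8]
width: 0.21
```

```bash
python3 look.py pics/a8.png; python3 -c "
from h import *
print(sense()['ft_torque'])"
```

```text
[0.56398915 0.09318695 0.01962346] [ 6.11947635 25.01367253 -7.58967386]
wedge y_f max [0.21439845 0.2162211 ] 0.58
[ 4.18053406 -0.89956505  0.7108948 ]
```

The force-position curve is the same as on the previous tap (17.4 N at y=0.0974, 20 N at 0.096), so the wedge no longer moves. I'll add a little margin, then draw back and lift.

Call:
{"api": "step_arm", "payload": {
  "plan": [
    [0,0.001,0,0],
    [0,0.002,0,0]
  ]
}}

```text
clock: 19.05
position: [0.5635, 0.0919, 0.0197]
orientation: [-2.052, 0.316, 2.047]
ft_force: [8.2, 30.0, -7.2]
width: 0.205
```

Call:
{"api": "step_arm", "payload": {
  "plan": [
    [0,-0.01,0,0],
    [0,-0.025,0,0],
    [0,-0.045,0,0],
    [-0.02,-0.06,0,0],
    [-0.045,-0.07,0,0],
    [-0.045,-0.07,0,0],
    [-0.045,-0.07,0,0]
  ]
}}

```text
clock: 19.92
position: [0.5836, 0.1541, 0.0631]
orientation: [-2.05, 0.326, 2.054]
ft_force: [-1.3, 0.0, -5.5]
width: 0.209
```

```bash
python3 - <<'E'
from h import *
s=sense();print(s["position"],s["ft_force"])
mv([.501,.283,.065],np.radians(-2.7))
mv([.501,.283,.0055],np.radians(-2.7))
for k,n in(("top",(130,130)),("scene",(230,140))):
    im=get_image(k);print(w2px(im,s["position"]));cv2.imwrite(f"pics/b_{k}.png",im["pixels"])
a=cv2.imread("pics/b_top.png")[130:260,170:350];b=cv2.imread("pics/b_scene.png")[130:260,200:380]
cv2.imwrite("pics/b1.png",np.vstack([cv2.resize(x,(415,300),interpolation=cv2.INTER_CUBIC) for x in(a,b)]))
E
```

```text
[0.58363606 0.15413547 0.06308508] [-1.29539165  0.01789242 -5.48469157]
shift [-0.0018 -0.097   0.1184] turn 2.8745034834036645 alt -0.26708917018612865
shift [ 0.0577 -0.0971  0.1183] turn 2.8745034834036645 alt -0.26708917018612865
(np.float64(231.26686964295496), np.float64(184.60194109577125))
(np.float64(290.1727626980137), np.float64(174.8734364311351))
```

View pics/b1.png

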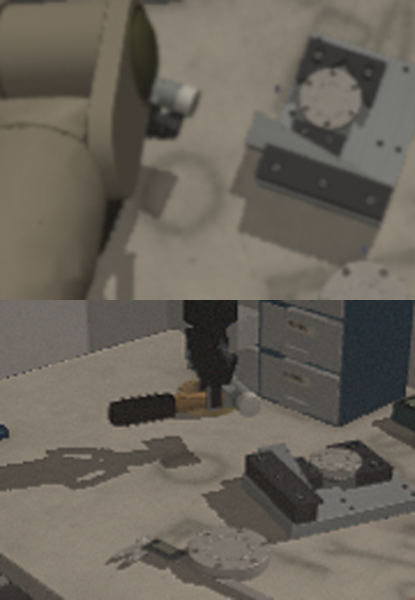

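The flange is against the V, the jaw is against the flange, and the mallet hangs level in the gripper. Now I'll lay it back where it was.

Call:
{"api": "step_arm", "payload": {
  "plan": [
    [0,-0.02,0.025,-0.05],
    [0,-0.045,0.055,-0.12],
    [0,-0.07,0.085,-0.19],
    [0,-0.09,0.11,-0.25],
    [0,-0.097,0.118,-0.267],
    [0,-0.097,0.118,-0.267],
    [0.025,-0.097,0.118,-0.267],
    [0.045,-0.097,0.118,-0.267],
    [0.052,-0.097,0.118,-0.267],
    [0.055,-0.097,0.118,-0.267],
    [0.057,-0.097,0.118,-0.267],
    [0.057,-0.097,0.118,-0.267]
  ]
}}

```text
clock: 21.52
position: [0.5023, 0.2829, 0.0077]
orientation: [-2.198, 0.052, 2.197]
ft_force: [0.0, 0.1, -6.0]
width: 0.206
```

Call:
{"api": "step_arm", "payload": {
  "plan": [
    [0.001,0,0,0],
    [0.002,0,0,0],
    [0.003,0,0,0],
    [0.003,0,0,0]
  ]
}}

```text
clock: 22.02
position: [0.5021, 0.283, 0.0051]
orientation: [-2.198, 0.052, 2.197]
ft_force: [-4.4, -1.6, 5.6]
width: 0.207
```

Call:
{"api": "step_arm", "payload": {
  "plan": [
    [0,0,0,0],
    [0,0,0,0],
    [0,0,0,0],
    [0,0,0,0],
    [0,0,0,0],
    [0,0,0,0]
  ],
  "hand": 0.0854
}}

```text
clock: 22.78
position: [0.5021, 0.2829, 0.0043]
orientation: [-2.198, 0.052, 2.197]
ft_force: [0.4, 0.6, 0.0]
width: 1.001
```

Call:
{"api": "step_arm", "payload": {
  "plan": [
    [-0.02,0,0,0],
    [-0.06,0,0,0],
    [-0.11,0,0,0],
    [-0.15,0.0,-0.03,0],
    [-0.15,0.0,-0.06,0],
    [-0.15,0.0,0.06,0],
    [-0.15,0.0,0.1,0],
    [-0.15,0.0,0.1,0]
  ]
}}

```text
clock: 23.78
position: [0.3996, 0.2877, 0.1542]
orientation: [-2.197, 0.051, 2.199]
ft_force: [1.1, 0.1, 0.5]
width: 1.002
```

```bash
python3 - <<'E'
from h import *
print(sense()["position"],sense()["width"],sense()["ft_force"])
im=get_image("top");cv2.imwrite("pics/c.png",cv2.resize(im["pixels"][140:290,160:360],None,fx=4,fy=4,interpolation=cv2.INTER_CUBIC))
for t in("tape_roll","gasket_pack","open_spanner","mallet_head"):
    print(t,[(round(b["p"],2),np.round(b["position"],3).tolist()) for b in boxes_of(im,t)][:1])
E
```

```text
[0.39961773 0.28766513 0.15419475] 1.0023954859196387 [1.0597008  0.10065253 0.52984953]
tape_roll [(0.89, [0.678, 0.266, 0.023])]
gasket_pack [(0.58, [0.477, -0.321, 0.006])]
open_spanner [(0.86, [0.666, -0.384, 0.01])]
mallet_head [(0.92, [0.505, 0.277, 0.033])]
```

View pics/c.png

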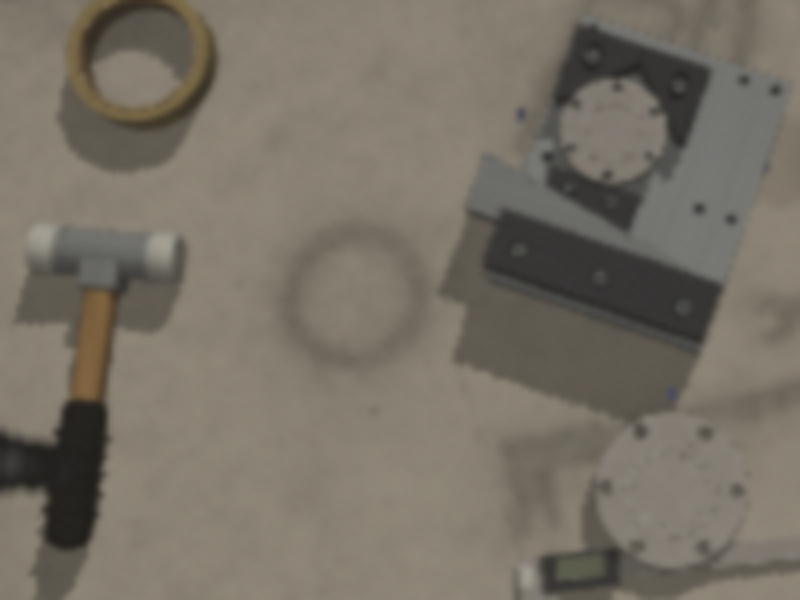

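The mallet lies flat, with its head at (105,252) in the crop, and the gripper is clear above it. The flange at (613,130) is against both flanks, with the jaw up against it. The bystanders are where they were.

```bash
python3 -c "
from rig import *
print(sign_off())"
```

```text
the job is handed in; nothing more can be done
None
```

The job is handed in: the wedge is driven in tight, the flange looks fully home in the V-stop, and the mallet is back on the bench. I had no direct reading of the jaw force or the flange position; those rest on the wedge force readings and the pictures.

- **Driving:** I drove the wedge in with six separate light taps, drawing the mallet back between each. It advanced about 35 mm. The wrist read about 8.5 N while it slid freely and about 31 N at most on the last tap, against the 110 N limit.
- **Wedge tight:** The last two taps gave nearly the same force at the same positions (17.4 N, then about 20 N), so the wedge was no longer moving.
- **Flange:** The last picture shows it against both flanks of the V, with the jaw up against it.
- **Mallet:** It lies flat where it started, with its head about 0.2 m from the wedge. The gripper was open and about 15 cm up, and the wrist force was near zero.
- **Bystanders:** The trained networks place the tape roll, gasket pack and spanner within about 6 mm of where they started. That is about the networks' accuracy.
- **Check that failed:** After the second tap the network did not find the wedge, so I judged its position from the picture instead.

The clock was about 24 s of the 51 s allowed at hand-in.

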